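Fit the feeder cam and close its keeper

TASK

Fit the steel cam onto the drive unit's flatted shaft, turned so that the flat in its bore meets the flat on the shaft, and push it fully home on the shoulder. Then swing the keeper strap about its pivot bolt, over the top of the cam, until its slot is fully home round the second bolt, and let go. Leave the round-bored spacer, the jar and the tools where they are.

Things in the scene. Friction and masses are not known exactly. Their poses are not given: they have to be found in the camera images.
- cam: Loose steel cam, hub up. Origin: bore axis, underside. Plate 10 mm thick, radius 30, rounded nose reaching 44 mm along +x. Hub above it, 10 to 38 mm up: 44 mm round with two parallel flats facing +x and -x, 36 mm apart; pinch it there. Bore right through: 26 mm diameter with one flat facing the axis, 9 mm from it on the +x (nose) side; 1 mm wider all round than the shaft. About 0.2 kg.
- shaft: Upright fixed steel shaft on the drive unit, 24 mm diameter, one flat 8 mm from the axis facing its +x; it cannot turn. Origin: on the axis at the round shoulder (52 mm diameter), 30 mm above the table. It stands 28 mm above the shoulder, top 4 mm tapered by 2.5 mm all round. With the cam home, the cam's origin is here and its +x along this +x, but for slight play.
- drive: Drive unit fixed to the table: base plate 130 x 210 x 12 mm (x, y, z), the shaft at its centre, two 18 mm posts, 72 mm tall, 66 mm to either side of it along y, each with a bolt, head 18 mm wide, its top 84.5 mm above the table. Pivot bolt at -y, second bolt at +y. Origin: plate centre at table level.
- keeper_pivot (a point): Centre of the pivot bolt (-y post of the drive unit), 77 mm above the table; the keeper strap turns about the vertical line through it.
- second_bolt (a point): Centre of the top of the second bolt's head (+y post), 84.5 mm above the table.
- keeper (a joint): Angle (rad) of the level steel strap: 0 closed, over the cam with the second bolt at the bottom of its slot (hard stop); grows as it opens, clockwise from above, to 2.3. Stays where left; about 1 N at the knob moves it. 24 mm wide (30 at the free end), 5 thick, underside 72 mm above the table, 4 mm over a cam that is home. Slot 13 mm wide, 132 mm from the pivot, open on the leading side.
- keeper_knob (a point): Top centre of the black upright round knob at the strap's free end, 158 mm from the pivot axis: 16 mm diameter, standing 40 mm above the strap, from 77 to 117 mm above the table. It is fixed to the strap.
- spacer: Loose steel spacer that is not wanted: same hub and height as the cam (38 mm), but round 68 mm flange without nose and a plain round bore. Origin: bore axis at its underside. Leave it.
- jar: Closed jar, 60 mm diameter and 60 mm tall, upright. Origin: centre of its underside. Leave it.
- screwdriver: Screwdriver lying on the table, along its x. Leave it.
- wrench: Open-ended wrench lying on the table, along its x. Leave it.
Things that resemble listed ones, but are neither listed nor needed, are in the scene too. What is shaped like the drive but purple or red is not meant.

How it is judged:
By the outcome, as a careful person would: the job done as asked, in the order asked, and still so for the second after the job is handed in, with the robot touching nothing.
It also fails if it takes over 53 s, if anything falls off the work surface, if the arm or the gripper's body presses on something with over 40 N, if the wrist force passes 120 N, or if a joint passes its speed limit or range.

ROBOT

A 7-joint arm with a two-finger parallel gripper is mounted at the origin on the work surface. World frame = base frame: x ahead of the robot, y to its left, z up, the work surface at z = 0. Lengths are in m, angles in rad, forces in N, time in s.
With the tool pointing down it reaches from about 0.4 to 0.875 m from the base axis. Payload 19.3 kg.
Tool frame: the origin (TCP) lies on the front face of the gripper's body, between the roots of the fingers; the fingertips stand 73 mm ahead of it and the grasp point (between the pads) lies 54 mm ahead of it; z points along the fingers, y is the direction in which the jaws open and shut (so a half turn about z gives the same grasp; the last joint's range is limited). The gripper opens to 85 mm and grips with 20 to 120 N. Pads are 22 mm wide; open, the fingers measure 114 mm over their backs; the gripper's body (76 mm by 85 mm) begins 54 mm behind the grasp point. The pads swing forward as they close: fully open they stand 13 mm farther back than shut.
Start: joints at [-1.245, 0.521, -0.036, 1.599, 0.021, 1.021, -0.113], TCP at [0.241, 0.577, 0.304] pointing down, gripper open.
Joint ranges: [-2.91, 2.91], [-0.3, 2.13], [-1.5, 1.42], [0.17, 2.43], [-1.26, 4.41], [0.16, 1.93], [-2.52, 2.52]. Speed limits (rad/s): [1.89, 1.89, 2.39, 2.39, 3.01, 3.01, 3.01].

INTERFACE

Orientations are given as [roll, pitch, yaw] about the fixed x, y, z axes, in that order (R = Rz(yaw) Ry(pitch) Rx(roll)).
In Python, from workcell import bot gives the robot as it stands.
- The arm moves only by the shell command python3 -m crank 'ROWS' [OPENING] [FORCE]. ROWS is a JSON object of lists of equal length, an entry for each row: "travel": the shift along the world's x, y, z in cm, a list of three; "rot": the turn, a rotation vector about the world's x, y, z in degrees, a list of three. A call has 1 to 8 rows; each row is the pose to reach, as a shift and turn from the pose commanded when the call began; what a row does not reach only later rows make up. A row lasts 1/10 s, in which the tool goes at most 50 mm and 8.59 degrees, less where a joint would pass 70% of its speed; a pose out of reach is approached as far as the arm can. A call with a gripper value outside its range is refused whole. OPENING is the opening, from -1 (shut) to 1 (fully open), so that 0 is half open, set as the call begins (- or left out, the last holds). The fingers move at their own pace and stop on an object; FORCE is the grip in N (left out, the last holds). Time passes only in rows, so rows that repeat a pose let the fingers close. It gives the time, the measured TCP pose, the force and the opening at its end, in the units of the state.
- bot.observe(): the state, without advancing time (a new reading comes with each control period).
- bot.grab_frame(name): name is "scene" or "top" or "wrist"; returns the picture (400x640x3 uint8, red, green, blue); there is no depth.
- bot.camera_model(name): a dict with "fx", "fy", "cx", "cy" (pixels), "R" (3x3) and "t" (3): a world point X has camera coordinates R X + t. Camera axes: x right, y down, z forward; pixel columns grow to the right and rows downward; lengths in m; the calibration is good to about 2 mm. A picture is of the moment at which its call begins: read the wrist's pose just before it. camera_model takes no time and is no camera call; for the wrist camera it gives the pose at the moment of the call.
- bot.job_done(): hands the job in, once; it reports no verdict.
Trained networks look in the newest picture that a camera, given by its name, has taken for a name from the list of things; names that differ only in an ending like _2 or _b are one class to them, and where a whole thing is asked for, a point or a joint stands for the part that bears it (a point fixed in the world has none). Each returns a list of dicts, best first, with "conf" (0 to 1); they miss things now and then, are a little off and sometimes report something else, mostly with a low value. They report only what shows in the picture. A call takes as long as a camera call. They do not tell look-alikes from the thing itself.
- bot.silhouettes(camera, thing): "pixels" (400x640 bool, what is visible of it) and "box" ([centre column, centre row, width, height] in pixels, round what is visible of it).
The state is a dict: "clock": time; "qpos": joint angles; "qd": joint speeds; "joint_efforts": joint torques, N m; "position": TCP position; "tool_rot": TCP orientation; "force": force on the tool from outside, world axes, zero at the start; "moment": the same for the moment, N m; "grip_width": finger opening in m.
Only numpy, scipy, OpenCV 4.12 (cv2) and the standard library are available. Lean on these libraries where they do the work, as an engineer would, in place of code of your own. Each camera call takes 0.05 s, during which the arm holds its last target.

## Working session

There is one attempt and no reset: what is moved stays moved. The work goes in short steps, Python scripts to look and compute and a shell command to move; the robot and the scene stay as the last step left them, time stands still between calls to the robot, and variables do not carry over. Pictures are saved under pics/ and viewed, and the job is handed in when it is done.

```bash
ls; mkdir -p pics; python3 - <<'E'
from workcell import bot
import cv2
print(bot.observe())
for n in ("scene","top","wrist"):
    f=bot.grab_frame(n); cv2.imwrite(f"pics/{n}0.png",f[:,:,::-1])
    m=bot.camera_model(n); print(n,m)
E
```

```text
pics
{'clock': 0.0, 'qpos': array([-1.24517552,  0.52201321, -0.03632448,  1.59997787,  0.02122364,
        1.02112503, -0.11279388]), 'qd': array([-7.31175361e-05, -1.27316975e-04, -1.68113251e-03, -9.87264678e-04,
        9.00378007e-04,  1.14700158e-04,  8.99989559e-04]), 'joint_efforts': array([-3.57383260e-04, -9.27084732e+01,  1.98006526e+00, -3.69927621e+01,
        1.78903830e-02,  8.42278154e-03,  1.19026681e-04]), 'position': array([0.24091709, 0.5764307 , 0.30333702]), 'tool_rot': array([-3.14045951e+00,  1.03173376e-04,  2.74577733e+00]), 'force': array([ 0.14429276, -0.59846806, -0.10055534]), 'moment': array([-0.04907852, -0.03253541, -0.01678809]), 'grip_width': 0.08555919179961423}
scene {'fx': 509.23359591894877, 'fy': 509.23359591894877, 'cx': 313.16779068156774, 'cy': 195.3806519918115, 'R': array([[-0.27229898,  0.96208001,  0.01597844],
       [ 0.63447669,  0.1920117 , -0.74871278],
       [-0.72338965, -0.19373578, -0.66270194]]), 't': array([ 0.11411173, -0.18805713,  1.90417264])}
top {'fx': 506.6347862568818, 'fy': 506.6347862568818, 'cx': 318.298637204856, 'cy': 209.83720147253894, 'R': array([[-0.00570754, -0.99982315, -0.01791893],
       [-0.99752709,  0.00694788, -0.06993884],
       [ 0.07005097,  0.01747544, -0.99739033]]), 't': array([0.00893156, 0.39948988, 1.56710432])}
wrist {'fx': 308.1546729197571, 'fy': 308.1546729197571, 'cx': 314.79143125657185, 'cy': 199.53729620695637, 'R': array([[ 3.85784115e-01,  9.22589077e-01, -1.12221050e-04],
       [ 8.85925038e-01, -3.70418953e-01,  2.79153411e-01],
       [ 2.57502319e-01, -1.07792371e-01, -9.60246510e-01]]), 't': array([-0.62493533, -0.03607652,  0.38011527])}
```

View pics/scene0.png

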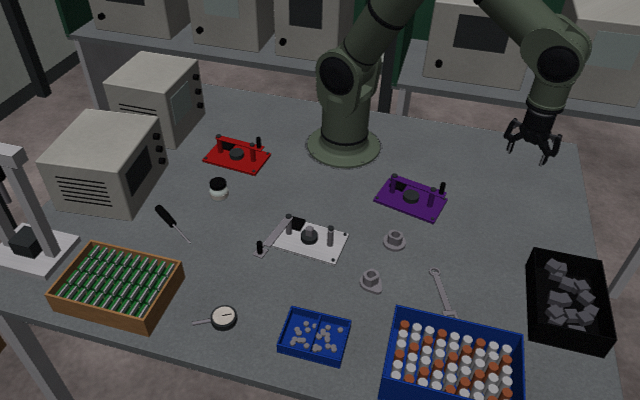

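View pics/top0.png

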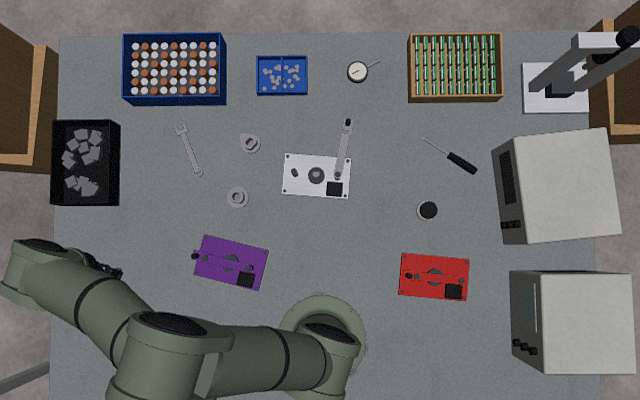

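View pics/wrist0.png

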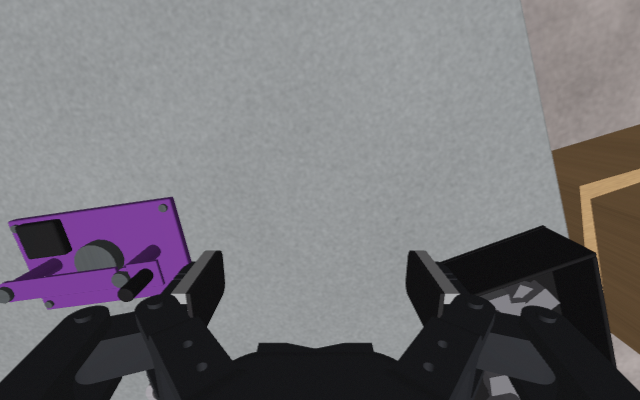

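```bash
cat > h.py <<'E'
from workcell import bot
import numpy as np, cv2
def bp(m,u,v,z):
    d=np.array([(u-m['cx'])/m['fx'],(v-m['cy'])/m['fy'],1.0]); R=np.array(m['R']);t=np.array(m['t'])
    o=-R.T@t; w=R.T@d; return o+w*(z-o[2])/w[2]
def pj(m,X):
    c=np.array(m['R'])@np.asarray(X,float)+np.array(m['t']); return np.array([m['fx']*c[0]/c[2]+m['cx'],m['fy']*c[1]/c[2]+m['cy']])
E
python3 - <<'E'
from h import *
mt=bot.camera_model('top')
f=cv2.imread('pics/top0.png'); s=cv2.imread('pics/scene0.png')
cv2.imwrite('pics/c1.png',cv2.resize(f[100:225,210:370],(800,600),interpolation=cv2.INTER_CUBIC)[:600])
cv2.imwrite('pics/c2.png',cv2.resize(s[200:310,250:420],(800,518),interpolation=cv2.INTER_CUBIC))
for th in ('cam','drive','keeper','spacer'):
    for d in bot.silhouettes('top',th)[:4]:
        v,u=np.nonzero(d['pixels']); print(th,d['conf'],d['box'],u.mean(),v.mean(),len(u),bp(mt,u.mean(),v.mean(),0.0).round(4),bp(mt,u.mean(),v.mean(),0.02).round(4))
E
```

```text
cam 0.84 [250.1, 142.7, 21.1, 21.2] 250.07394366197184 142.34859154929578 284 [0.6176 0.2228 0.    ] [0.6135 0.2198 0.02  ]
drive 0.97 [230.3, 262.2, 78.7, 60.0] 230.00920245398774 261.5872528970688 2934 [0.2398 0.2845 0.    ] [0.2404 0.2807 0.02  ]
drive 0.96 [316.4, 158.1, 72.9, 83.3] 319.16926575698506 171.30311890838206 3078 [0.5228 0.0032 0.    ] [0.5198 0.0029 0.02  ]
drive 0.62 [434.2, 278.4, 71.0, 50.2] 433.7295918367347 276.191156462585 2940 [ 0.1913 -0.3509  0.    ] [ 0.1926 -0.3468  0.02  ]
keeper 0.86 [344.5, 145.6, 15.3, 50.7] 342.81029810298105 147.34146341463415 369 [ 0.5988 -0.0723  0.    ] [ 0.5949 -0.0716  0.02  ]
keeper 0.7 [435.5, 274.6, 54.8, 17.5] 430.04611650485435 276.59223300970876 412 [ 0.1901 -0.3395  0.    ] [ 0.1914 -0.3355  0.02  ]
keeper 0.6 [218.4, 258.7, 60.0, 24.2] 218.85714285714286 260.1279317697228 469 [0.2445 0.3196 0.    ] [0.2451 0.3154 0.02  ]
keeper 0.45 [251.6, 143.9, 19.6, 21.5] 249.86708860759492 142.39240506329114 316 [0.6175 0.2235 0.    ] [0.6133 0.2204 0.02  ]
spacer 0.9 [238.6, 197.2, 19.4, 20.9] 238.20289855072463 196.46376811594203 345 [0.4447 0.2598 0.    ] [0.4427 0.2563 0.02  ]
```

View pics/c1.png

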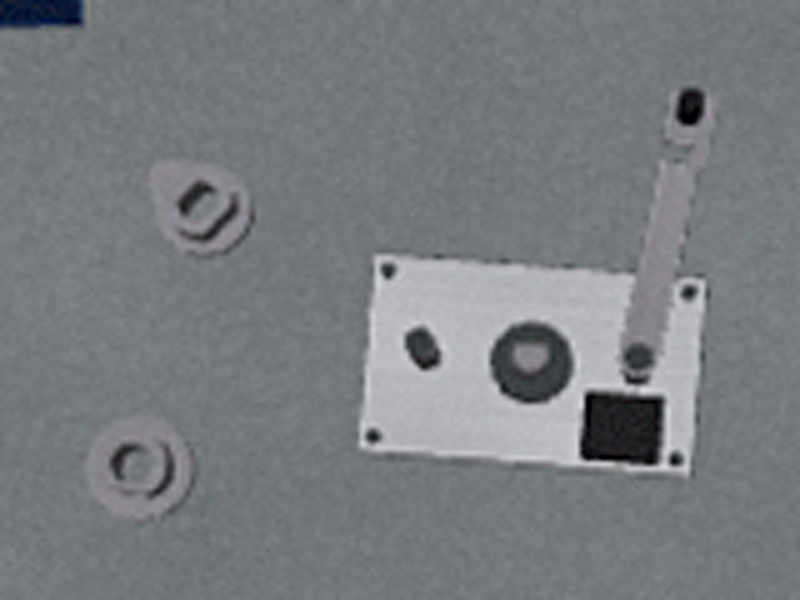

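View pics/c2.png

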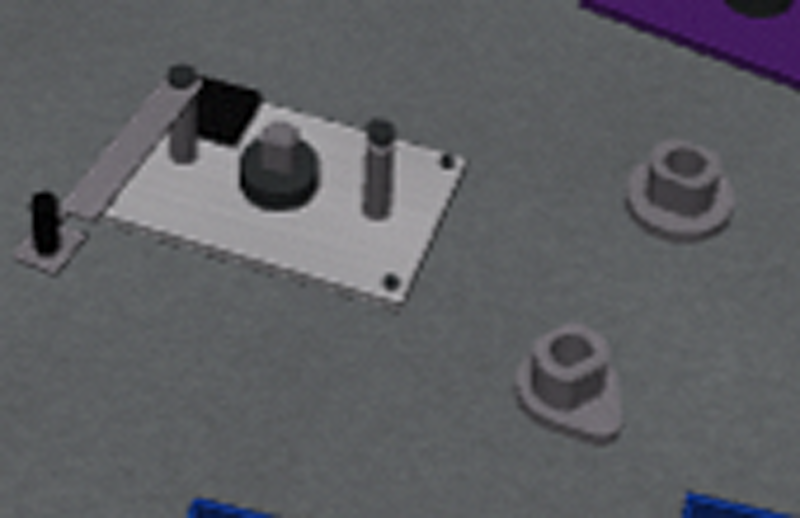

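The cam is the part with the nose and D-bore at top (250,142). The round flange at (238,197) is the spacer. The white unit at (316,175) is the drive, and its strap runs to the knob at (347,120). The purple and red units are decoys.

```bash
python3 - <<'E'
from h import *
m=bot.camera_model('top')
C=lambda x,y:(210+(x+.5)/5-.5,100+(y+.5)/4.8-.5)
for n,x,y,z in [('TLplate',377,255,.012),('TR',707,282,.012),('BR',690,475,.012),('BL',360,450,.012),('shafttop',530,355,.058),('shoulder',531,362,.03),('bolt2',418,338,.0845),('piv',638,353,.0845),('knobtop',690,95,.117),('camhub',206,205,.038),('camnose',158,165,.005),('cambot',215,252,0.005)]:
    print(n,bp(m,*C(x,y),z).round(4))
w=bot.camera_model('wrist'); R=np.array(w['R']);o=-R.T@np.array(w['t']); p=bot.observe()['position']
print('cam pos',o,'rel',o-p,'axis',R[2])
# where the wrist optical axis meets table, relative to tcp in tool frame
y=bot.observe()['tool_rot'][2]; c,s=np.cos(y),np.sin(y)
Rt=np.array([[c,s,0],[s,-c,0],[0,0,-1]])  # columns tool axes
print('cam in tool',Rt.T@(o-p),'axis in tool',Rt.T@R[2])
E
```

```text
TLplate [0.581  0.1104 0.012 ]
TR [ 0.5612 -0.0973  0.012 ]
BR [ 0.4344 -0.0854  0.012 ]
BL [0.4523 0.1213 0.012 ]
shafttop [0.5074 0.0132 0.058 ]
shoulder [0.5068 0.0133 0.03  ]
bolt2 [0.5149 0.0798 0.0845]
piv [ 0.5043 -0.0521  0.0845]
knobtop [ 0.6593 -0.0834  0.117 ]
camhub [0.6098 0.2147 0.038 ]
camnose [0.6438 0.2505 0.005 ]
cambot [0.5852 0.2139 0.005 ]
cam pos [0.17520354 0.60424754 0.37529966] rel [-0.06575886  0.02763455  0.07154131] axis [ 0.25767625 -0.1072738  -0.96025792]
cam in tool [ 0.07132934  0.00014541 -0.07154131] axis in tool [-2.79113930e-01  3.64220579e-04  9.60257924e-01]
```

```bash
python3 -m crank '{"travel":[[36.9,-36.2,-2],[36.9,-36.2,-2],[36.9,-36.2,-2],[36.9,-36.2,-2],[36.9,-36.2,-2],[36.9,-36.2,-2],[36.9,-36.2,-2],[36.9,-36.2,-2]],"rot":[[0,0,-21],[0,0,-21],[0,0,-21],[0,0,-21],[0,0,-21],[0,0,-21],[0,0,-21],[0,0,-21]]}' 1 60
```

```text
clock: 1.15
position: [0.5275, 0.2952, 0.2885]
tool_rot: [3.141, -0.0, 2.379]
force: [0.9, 0.1, 0.7]
grip_width: 0.0856
```

```bash
python3 -m crank '{"travel":[[8,-7.8,-4],[8,-7.8,-4],[8,-7.8,-4],[8,-7.8,-4],[8,-7.8,-4]],"rot":[[0,0,0],[0,0,0],[0,0,0],[0,0,0],[0,0,0]]}' 
python3 - <<'E'
from h import *
m=bot.camera_model('wrist'); s=bot.observe()
f=bot.grab_frame('wrist'); cv2.imwrite('pics/w1.png',f[:,:,::-1])
import pickle; pickle.dump((m,s),open('w1.pkl','wb'))
print(s['position'],s['tool_rot'],s['qd'].round(4))
for d in bot.silhouettes('wrist','cam')[:2]:
    print(d['conf'],d['box']); np.save('w1mask.npy',d['pixels'])
E
```

```text
clock: 1.65
position: [0.6059, 0.2194, 0.2484]
tool_rot: [-3.141, -0.001, 2.379]
force: [-1.1, 1.0, 0.5]
grip_width: 0.085
[0.60592316 0.21936719 0.24838412] [-3.14146512e+00 -6.68112520e-04  2.37938923e+00] [-0.0254 -0.0144 -0.01    0.0027 -0.001   0.0002  0.0002]
0.73 [328.1, 186.4, 68.1, 58.6]
```

View pics/w1.png

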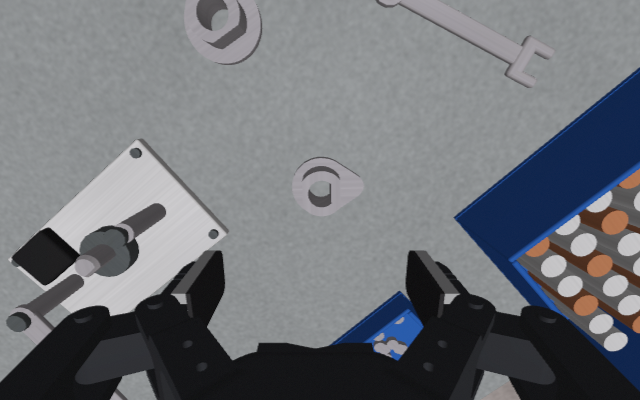

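```bash
cat >> h.py <<'E'
def fl(m,P,shape=(400,640),S=8):
    q=np.array([pj(m,p) for p in P]); h=cv2.convexHull((q*S+S/2).astype(np.float32)).astype(np.int32)
    im=np.zeros((shape[0],shape[1]),np.uint8); cv2.fillConvexPoly(im,h,255,cv2.LINE_AA,3); return im.astype(float)/255
def outl(kind):
    a=np.linspace(0,2*np.pi,73)
    if kind=='plate':
        P=np.c_[.03*np.cos(a),.03*np.sin(a)]; r=.008
        return np.r_[P,np.c_[.044-r+r*np.cos(a),r*np.sin(a)]]
    if kind=='hub': return np.c_[np.clip(.022*np.cos(a),-.018,.018),.022*np.sin(a)]
    if kind=='bore': return np.c_[np.clip(.013*np.cos(a),-.1,.009),.013*np.sin(a)]
def cam3(p,kind,zs,z0=0):
    P=outl(kind);c,s=np.cos(p[2]),np.sin(p[2]); Q=np.c_[P[:,0]*c-P[:,1]*s+p[0],P[:,0]*s+P[:,1]*c+p[1]]
    return np.vstack([np.c_[Q,np.full(len(Q),z0+z)] for z in zs])
def cammask(m,p,z0=0):
    return np.maximum(fl(m,cam3(p,'plate',(0,.01),z0)),fl(m,cam3(p,'hub',(.01,.038),z0)))
E
cat > fit.py <<'E'
from h import *
import pickle,sys
from scipy.optimize import minimize
m,s=pickle.load(open('w1.pkl','rb')); M=np.load('w1mask.npy').astype(float)
def cost(q):
    p=(q[0]/1000,q[1]/1000,q[2]/50); return np.abs(cammask(m,p)-M).sum()
r=min((minimize(cost,[610,215,y0*50],method='Nelder-Mead',options=dict(initial_simplex=[[610,215,y0*50],[620,215,y0*50],[610,225,y0*50],[610,215,y0*50+10]],xatol=.02)) for y0 in (.6,.8,1.0)),key=lambda r:r.fun)
q=r.x; p=(q[0]/1000,q[1]/1000,q[2]/50); print(p,np.degrees(p[2]),r.fun,M.sum())
f=cv2.imread('pics/w1.png'); b=(240,120,400,240)
k=5; g=cv2.resize(f[b[1]:b[3],b[0]:b[2]],None,fx=k,fy=k,interpolation=cv2.INTER_CUBIC)
for kind,z,c in (('plate',.01,(0,0,255)),('hub',.038,(0,255,0)),('bore',.038,(255,0,0)),('plate',0,(0,200,255))):
    Q=cam3(p,kind,(z,)); u=np.array([pj(m,X) for X in Q]); h=cv2.convexHull((((u-[b[0],b[1]])+.5)*k).astype(np.float32)).astype(np.int32)
    cv2.polylines(g,[h],True,c,1)
cv2.imwrite('pics/fit1.png',g)
E
python3 fit.py
```

```text
(np.float64(0.612959293469753), np.float64(0.22076278174145478), np.float64(0.8391203190276394)) 48.078052783954924 334.3529411764706 2820.0
```

View pics/fit1.png

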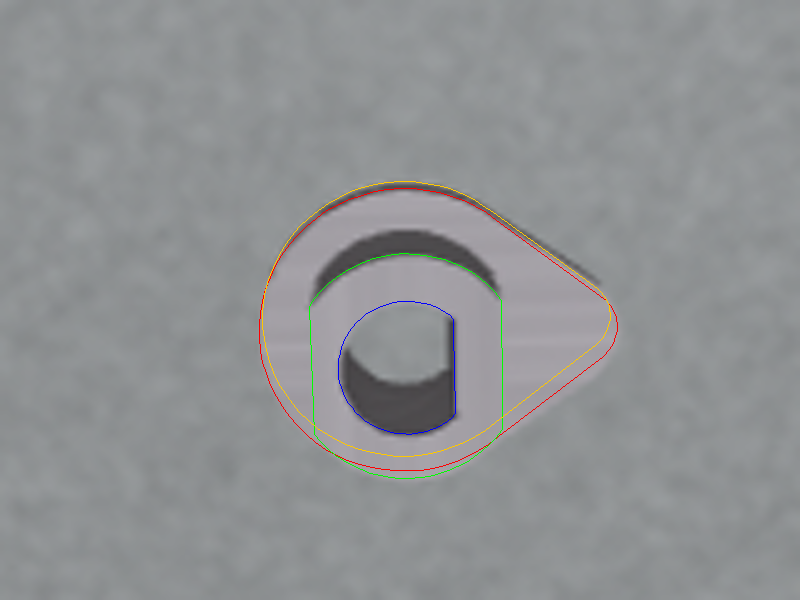

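The overlay fits plate, hub and bore with its flat, at crop (407,367). The cam is at (0.613, 0.221) with yaw 48°. I'll descend to it.

```bash
python3 -m crank '{"travel":[[0.4,0.1,-5],[0.6,0.1,-9],[0.6,0.1,-11],[0.6,0.1,-11],[0.6,0.1,-11]],"rot":[[0,0,1.8],[0,0,1.8],[0,0,1.8],[0,0,1.8],[0,0,1.8]]}'; python3 -c "
from h import *
o=bot.observe();print(o['position'],o['tool_rot'],o['qd'].round(3))"
```

```text
clock: 2.25
position: [0.6123, 0.2208, 0.1395]
tool_rot: [3.141, 0.0, 2.412]
force: [-0.3, -0.5, 0.8]
grip_width: 0.0853
[0.61225879 0.22080919 0.13954305] [3.14074300e+00 1.60252848e-04 2.41183790e+00] [ 0.005 -0.024  0.005 -0.01   0.     0.001  0.002]
```

```bash
python3 -m crank '{"travel":[[0.1,0,-3.5],[0.1,0,-5.6],[0.1,0,-5.6],[0.1,0,-5.6]],"rot":[[0,0,0],[0,0,0],[0,0,0],[0,0,0]]}'
python3 -m crank '{"travel":[[0,0,0],[0,0,0],[0,0,0],[0,0,0],[0,0,0],[0,0,0]],"rot":[[0,0,0],[0,0,0],[0,0,0],[0,0,0],[0,0,0],[0,0,0]]}' -0.4 60
```

```text
clock: 2.65
position: [0.614, 0.2203, 0.0844]
tool_rot: [3.14, 0.001, 2.411]
force: [0.4, 0.1, 0.3]
grip_width: 0.0856
clock: 3.25
position: [0.6137, 0.2199, 0.0834]
tool_rot: [3.141, 0.0, 2.411]
force: [-2.1, -0.3, 11.0]
grip_width: 0.035
```

```bash
python3 -m crank '{"travel":[[0,0,4],[0,0,8],[0,0,12],[-2,-4,16],[-4,-8,16],[-7,-13,16],[-10.6,-18,16],[-10.6,-23,16]],"rot":[[0,0,0],[0,0,0],[0,0,-5],[0,0,-13],[0,0,-21],[0,0,-29],[0,0,-37],[0,0,-45]]}'
python3 -m crank '{"travel":[[0,-4,0],[0,-4,0],[0,-4,0],[0,-4,0],[0,-4,0]],"rot":[[0,0,-8],[0,0,-8],[0,0,-8],[0,0,-8],[0,0,-8]]}'
cat > look.py <<'E'
from h import *
import pickle,sys
n=sys.argv[1]
m=bot.camera_model('wrist'); s=bot.observe()
f=bot.grab_frame('wrist'); cv2.imwrite(f'pics/{n}.png',f[:,:,::-1]); pickle.dump((m,s),open(n+'.pkl','wb'))
print(s['position'].round(4),np.degrees(s['tool_rot']).round(2),s['force'].round(1),s['grip_width'],s['clock'],abs(s['qd']).max())
E
python3 look.py w2
```

```text
clock: 4.05
position: [0.5083, 0.0084, 0.2427]
tool_rot: [-3.141, -0.001, 1.621]
force: [2.5, -0.9, -3.1]
grip_width: 0.0348
clock: 4.55
position: [0.511, -0.0299, 0.2423]
tool_rot: [-3.141, -0.0, 1.488]
force: [0.3, -0.5, -2.4]
grip_width: 0.035
[ 0.511  -0.0299  0.2423] [-1.7999e+02 -2.0000e-02  8.5250e+01] [ 0.3 -0.5 -2.4] 0.034983129351164065 4.55 0.004506190104877744
```

View pics/w2.png

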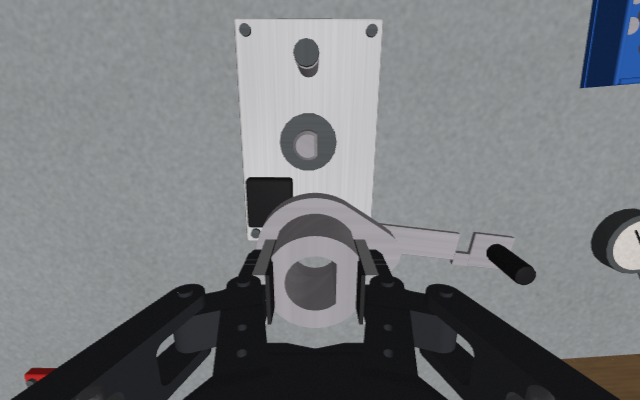

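```bash
python3 - <<'E'
from h import *
f=cv2.imread('pics/w2.png')
cv2.imwrite('pics/w2a.png',cv2.resize(f[10:190,225:395],(700,741),interpolation=cv2.INTER_CUBIC)[:600])
cv2.imwrite('pics/w2b.png',cv2.resize(f[185:335,230:430],(800,600),interpolation=cv2.INTER_CUBIC))
E
```

```text
(no output)
```

View pics/w2a.png

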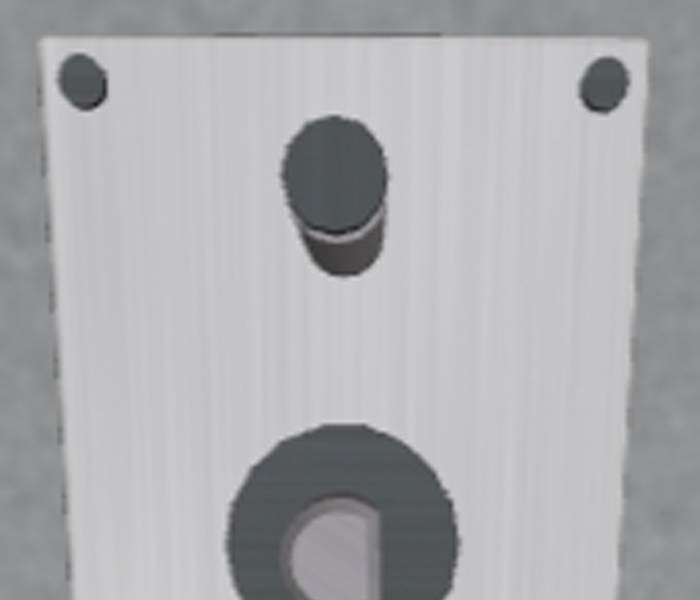

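View pics/w2b.png

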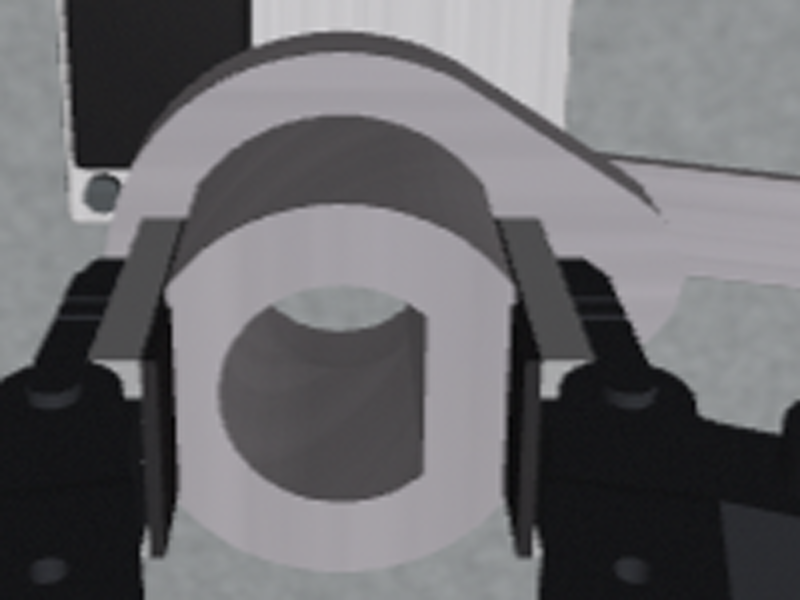

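```bash
cat > fit2.py <<'E'
from h import *
import pickle
from scipy.optimize import least_squares
m,s=pickle.load(open('w2.pkl','rb'))
A=lambda x,y:np.array([225+(x+.5)/4.1176-.5,10+(y+.5)/4.1176-.5])
B=lambda x,y:np.array([230+(x+.5)/4-.5,185+(y+.5)/4-.5])
def T(p,X): c,s_=np.cos(p[2]),np.sin(p[2]); return np.array([c*X[0]-s_*X[1]+p[0],s_*X[0]+c*X[1]+p[1],X[2]])
a=np.linspace(0,2*np.pi,181)
def proj(p,P): return np.array([pj(m,T(p,X)) for X in P])
def dres(p):
    r=[]
    r+=list(pj(m,T(p,(-.065,.105,.012)))-A(42,38)); r+=list(pj(m,T(p,(.065,.105,.012)))-A(648,40))
    bt=proj(p,np.c_[.009*np.cos(a),.066+.009*np.sin(a),0*a+.0845])
    r+=list((bt.min(0)+bt.max(0))/2-A(335,175))
    sh=proj(p,np.c_[.026*np.cos(a),.026*np.sin(a),0*a+.03])
    r+=[sh[:,0].min()-A(227.5,0)[0],sh[:,0].max()-A(459.5,0)[0],sh[:,1].min()-A(0,424)[1]]
    # shaft D bottom left edge top taper
    fl_=pj(m,T(p,(.008,0,.054)))-A(381,545); r+=[fl_[0]]
    return np.array(r)
r=least_squares(dres,[.507,.013,-.08]); d=r.x; print('drive',d[:2].round(4),np.degrees(d[2]).round(2)); print('res px',r.fun.round(2))
def cres(q):
    z=q[3]; P=lambda k:np.array([pj(m,X) for X in cam3(q,k,(.038,),z)])
    h,b=P('hub'),P('bore')
    fr=[pj(m,(q[0]+.009*np.cos(q[2])-t*np.sin(q[2]),q[1]+.009*np.sin(q[2])+t*np.cos(q[2]),z+.038)) for t in (.0085,-.0085)]
    return np.array([h[:,1].min()-B(0,203)[1],h[:,1].max()-B(0,571)[1],b[:,0].min()-B(219,0)[0],b[:,1].max()-B(0,500)[1],b[:,1].min()-B(0,285)[1],fr[0][0]-B(427,0)[0],fr[1][0]-B(423.5,0)[0]])
r=least_squares(cres,[s['position'][0],s['position'][1],-.08,s['position'][2]-.083]); q=r.x
print('cam',q.round(4),np.degrees(q[2]).round(2),'res',r.fun.round(2)); print('cam-tcp',(q[:2]-s['position'][:2]).round(4),q[3]-s['position'][2])
print('shift needed cm',((d[:2]-q[:2])*100).round(2),'turn',np.degrees(d[2]-q[2]).round(2),' tcp-based',((d[:2]-s['position'][:2])*100).round(2), 'jaw',np.degrees(s['tool_rot'][2])-90)
E
python3 fit2.py
```

```text
drive [0.5081 0.0133] -4.99
res px [-1.11 -0.46  0.86 -0.33  0.18  0.43 -0.33  0.45  0.42 -0.09]
cam [ 0.5108 -0.0295 -0.0858  0.1599] -4.92 res [ 0.15 -0.17 -0.11  0.18 -0.16  0.05  0.05]
cam-tcp [-0.0002  0.0004] -0.08237871336305425
shift needed cm [-0.27  4.28] turn -0.07  tcp-based [-0.29  4.32] jaw -4.7514411579216755
```

```bash
python3 -m crank '{"travel":[[-0.27,4.3,-1],[-0.27,4.3,-5],[-0.27,4.3,-8.5],[-0.27,4.3,-8.5],[-0.27,4.3,-8.5],[-0.27,4.3,-8.5]],"rot":[[0,0,-0.1],[0,0,-0.1],[0,0,-0.1],[0,0,-0.1],[0,0,-0.1],[0,0,-0.1]]}'
python3 look.py w3;  python3 - <<'E'
from h import *
f=cv2.imread('pics/w3.png')
cv2.imwrite('pics/w3b.png',cv2.resize(f[185:335,230:430],(800,600),interpolation=cv2.INTER_CUBIC))
f=bot.grab_frame('scene')[:,:,::-1]
cv2.imwrite('pics/s3.png',cv2.resize(f[180:290,230:390],(800,550),interpolation=cv2.INTER_CUBIC))
E
```

```text
clock: 5.2
position: [0.509, 0.012, 0.159]
tool_rot: [3.14, -0.0, 1.484]
force: [0.4, -0.3, -1.8]
grip_width: 0.0349
[0.509 0.012 0.159] [ 1.7989e+02 -3.0000e-02  8.5010e+01] [ 0.4 -0.3 -1.8] 0.03491403469396279 5.2 0.009097739856352385
```

View pics/w3b.png

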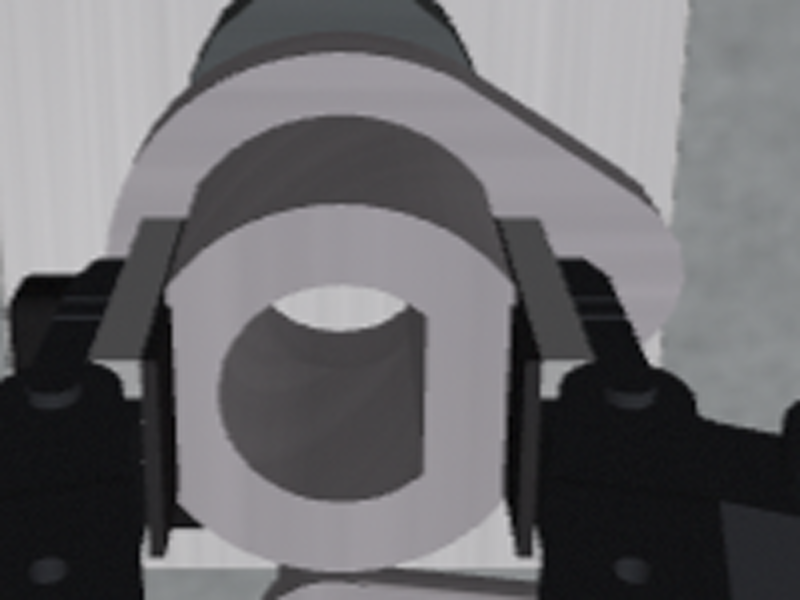

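View pics/s3.png

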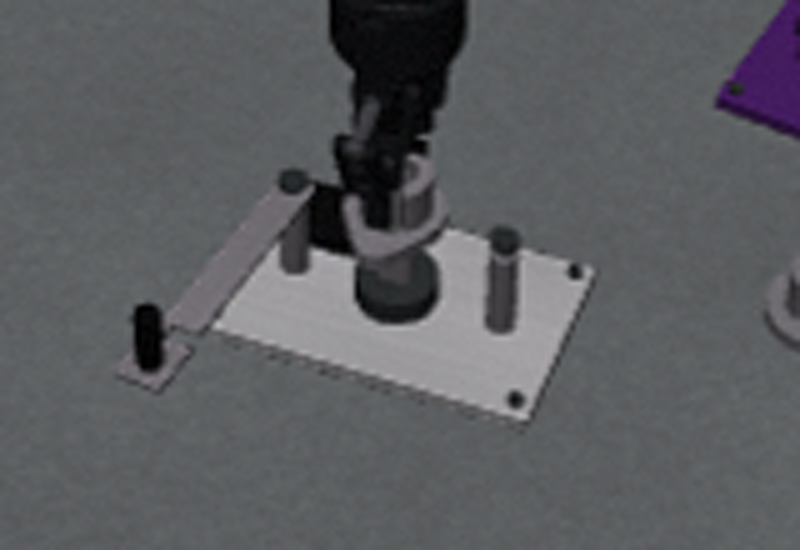

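```bash
python3 -m crank '{"travel":[[-0.06,0.08,-0.5],[-0.06,0.08,-1],[-0.06,0.08,-1.5],[-0.06,0.08,-2],[-0.06,0.08,-2.2],[-0.06,0.08,-2.2]],"rot":[[0,0,0],[0,0,0],[0,0,0],[0,0,0],[0,0,0],[0,0,0]]}'; python3 look.py w4
```

```text
clock: 5.9
position: [0.5075, 0.0127, 0.135]
tool_rot: [-3.141, 0.0, 1.484]
force: [-0.4, 0.4, -2.0]
grip_width: 0.0352
[0.5075 0.0127 0.135 ] [-1.7996e+02  1.0000e-02  8.5010e+01] [-0.4  0.4 -2. ] 0.035217598527026085 5.9 0.008222696416654513
```

```bash
python3 -m crank '{"travel":[[0.04,0,-0.4],[0.04,0,-0.8],[0.04,0,-1.2],[0.04,0,-1.6],[0.04,0,-2.0],[0.04,0,-2.2],[0.04,0,-2.3],[0.04,0,-2.3]],"rot":[[0,0,0],[0,0,0],[0,0,0],[0,0,0],[0,0,0],[0,0,0],[0,0,0],[0,0,0]]}'; python3 look.py w5;python3 - <<'E'
from h import *
f=bot.grab_frame('scene')[:,:,::-1]
cv2.imwrite('pics/s5.png',cv2.resize(f[180:290,230:390],(800,550),interpolation=cv2.INTER_CUBIC))
E
```

```text
clock: 6.75
position: [0.5079, 0.0128, 0.1133]
tool_rot: [-3.141, -0.001, 1.484]
force: [-9.3, 0.5, 27.8]
grip_width: 0.0349
[0.5079 0.0128 0.1133] [-1.7999e+02 -4.0000e-02  8.5010e+01] [-9.3  0.5 27.8] 0.034881755296716895 6.75 0.0020729821256584412
```

View pics/s5.png

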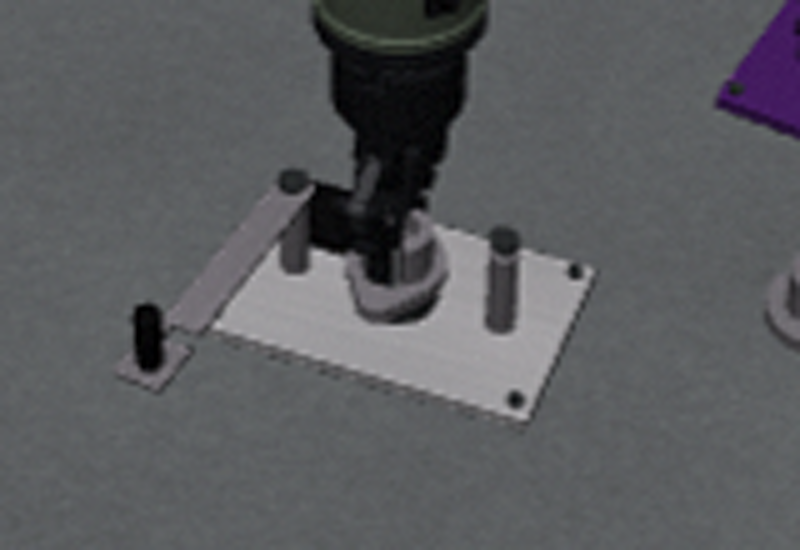

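View pics/w5.png

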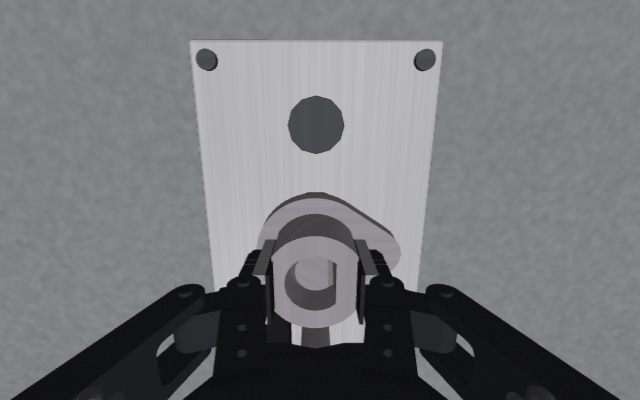

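```bash
python3 -m crank '{"travel":[[0,0,0.05],[0,0,0.05],[0,0,0.05],[0,0,0.05],[0,0,0.05]],"rot":[[0,0,0],[0,0,0],[0,0,0],[0,0,0],[0,0,0]]}' 0.5; python3 -m crank '{"travel":[[0,0,1.5],[0,0,4],[0,0,8],[0,0,12],[0,0,15],[0,0,15],[0,0,15]],"rot":[[0,0,0],[0,0,0],[0,0,0],[0,0,0],[0,0,0],[0,0,0],[0,0,0]]}'; python3 look.py w6
```

```text
clock: 7.35
position: [0.508, 0.0128, 0.1128]
tool_rot: [-3.141, 0.0, 1.484]
force: [-0.1, -0.3, -0.5]
grip_width: 0.0637
clock: 8.05
position: [0.5081, 0.013, 0.2632]
tool_rot: [3.141, -0.001, 1.484]
force: [-0.2, 0.9, -0.6]
grip_width: 0.064
[0.5081 0.013  0.2632] [ 1.7995e+02 -3.0000e-02  8.5040e+01] [-0.2  0.9 -0.6] 0.06397906020985603 8.05 0.028903473045492983
```

View pics/w6.png

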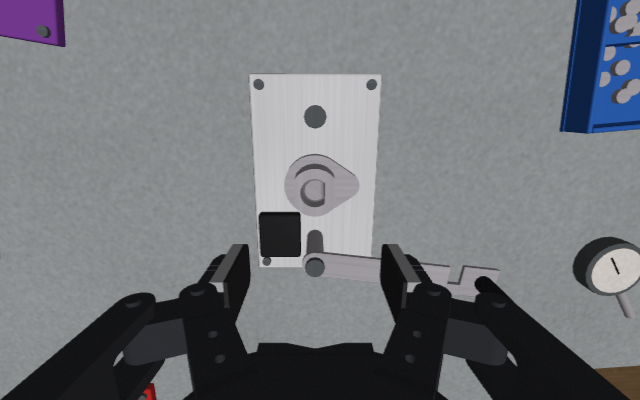

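```bash
python3 - <<'E'
from h import *
import pickle
print(bot.observe()['qpos'].round(3))
m,s=pickle.load(open('w6.pkl','rb'))
p=(.5081,.0133,np.radians(-5)); f=cv2.imread('pics/w6.png'); b=(240,60,400,180+60); k=5
b=(250,130,400,240)
g=cv2.resize(f[b[1]:b[3],b[0]:b[2]],None,fx=k,fy=k,interpolation=cv2.INTER_CUBIC)
for kind,z,c in (('plate',.01,(0,0,255)),('hub',.038,(0,255,0)),('bore',.038,(255,0,0)),('plate',0,(0,200,255))):
    Q=cam3(p,kind,(z,),.03); u=np.array([pj(m,X) for X in Q]); h=cv2.convexHull((((u-[b[0],b[1]])+.5)*k).astype(np.float32)).astype(np.int32)
    cv2.polylines(g,[h],True,c,1)
cv2.imwrite('pics/fit6.png',g)
E
```

```text
[-0.443  0.418  0.396  1.963 -0.22   0.803 -0.011]
```

View pics/fit6.png

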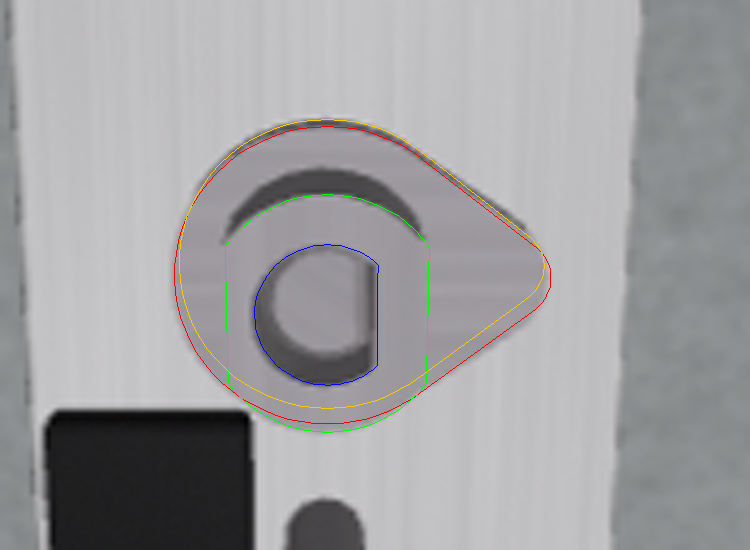

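Overlay at shoulder height matches, so the cam is home and its flat is aligned. Next is the keeper knob, with a look first.

```bash
python3 -m crank '{"travel":[[2,-2,0],[5,-4,0],[8,-7,0],[9,-8.5,0],[9,-8.5,0],[9,-8.5,0],[9,-8.5,0],[9,-8.5,0]],"rot":[[0,0,-8],[0,0,-16],[0,0,-24],[0,0,-32],[0,0,-40],[0,0,-48],[0,0,-56],[0,0,-64]]}' 0.5
python3 -m crank '{"travel":[[0,0,0],[0,0,0],[0,0,0],[0,0,0],[0,0,0],[0,0,0],[0,0,0]],"rot":[[0,0,-8],[0,0,-16],[0,0,-24],[0,0,-32],[0,0,-32],[0,0,-32],[0,0,-32]]}'; python3 look.py w7
```

```text
clock: 8.9
position: [0.5976, -0.0723, 0.2614]
tool_rot: [-3.141, 0.002, 0.361]
force: [0.4, -0.1, 0.0]
grip_width: 0.0634
clock: 9.6
position: [0.5979, -0.0723, 0.2625]
tool_rot: [3.141, 0.001, -0.188]
force: [-0.8, -0.4, 0.0]
grip_width: 0.0644
[ 0.5979 -0.0723  0.2625] [ 1.7999e+02  4.0000e-02 -1.0800e+01] [-0.8 -0.4  0. ] 0.06438455487397178 9.6 0.010028440438936331
```

View pics/w7.png

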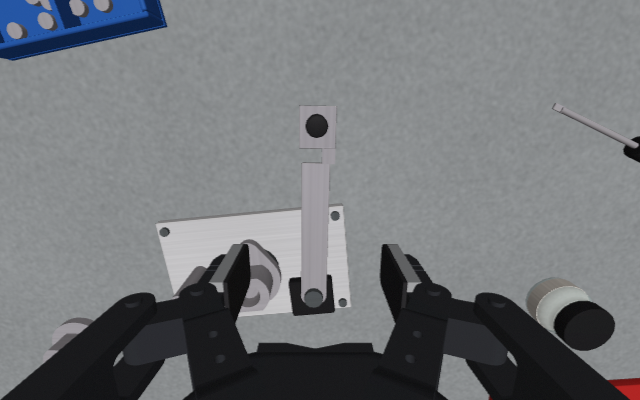

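```bash
python3 - <<'E'
from h import *
import pickle
m,s=pickle.load(open('w7.pkl','rb'))
f=cv2.imread('pics/w7.png')
g=f[100:155,290:345].min(2); k=(g<70).astype(np.uint8)
n,l,st,c=cv2.connectedComponentsWithStats(k); print([(st[i].tolist(),c[i].round(1)) for i in range(1,n)])
i=1+np.argmax(st[1:,4]); u,v=c[i]+[290,100]
K=bp(m,u,v,.117); P=bp(m,314,297.5,.0845); a=np.radians(-5); P0=np.array([.5081+.066*np.sin(a),.0133-.066*np.cos(a)])
print('knob',K,'piv seen',P,'piv model',P0)
for Q in (P[:2],P0): d=K[:2]-Q; print(np.hypot(*d),np.degrees(np.arctan2(d[1],d[0])))
E
```

```text
[([16, 14, 22, 24, 398], array([26.4, 25.5]))]
knob [ 0.65695906 -0.08436007  0.117     ] piv seen [ 0.50274637 -0.05299045  0.0845    ] piv model [ 0.50234772 -0.05244885]
0.1573709162414022 -11.49810818644864
0.15787017330346298 -11.66188531673325
```

```bash
python3 -m crank '{"travel":[[3,-0.6,0],[5.9,-1.2,0],[5.9,-1.2,-3],[5.9,-1.2,-6.5],[5.9,-1.2,-10],[5.9,-1.2,-10],[5.9,-1.2,-10]],"rot":[[0,0,-0.8],[0,0,-0.8],[0,0,-0.8],[0,0,-0.8],[0,0,-0.8],[0,0,-0.8],[0,0,-0.8]]}' 
python3 -c "
from h import *
o=bot.observe();print(o['position'],o['tool_rot'],o['qd'].round(3),o['qpos'].round(3))"
```

```text
clock: 10.35
position: [0.6571, -0.0846, 0.1637]
tool_rot: [3.141, 0.0, -0.205]
force: [-0.0, -0.7, 0.8]
grip_width: 0.0642
[ 0.65714529 -0.08461579  0.1637211 ] [ 3.14133753e+00  7.79394445e-05 -2.05079931e-01] [-0.008 -0.031  0.023 -0.016  0.001  0.004 -0.005] [-0.389  0.882  0.722  1.624 -0.701  0.913 -1.177]
```

```bash
python3 -m crank '{"travel":[[0,0,0],[0,0,0],[0,0,0],[0,0,0],[0,0,0],[0,0,0],[0,0,0]],"rot":[[0,0,0],[0,0,0],[0,0,0],[0,0,0],[0,0,0],[0,0,0],[0,0,0]]}' -0.8 20
python3 - <<'E'
from h import *
s=bot.observe(); print(s['position'],s['moment'])
# planned arc shifts from phi0, 4 deg rows, commanded pose centre at knob
P=np.array([.5024,-.0525]); r=.158; f0=-11.6
def K(f): return P+r*np.array([np.cos(np.radians(f)),np.sin(np.radians(f))])
for start,n,st in ((0,8,4),(32,8,4),(64,8,3.5)):
    print([[*((K(f0+start+st*i)-K(f0+start))*100).round(2).tolist(),0] for i in range(1,n+1)])
E
```

```text
clock: 11.05
position: [0.6574, -0.0842, 0.1639]
tool_rot: [-3.141, -0.001, -0.205]
force: [-1.3, -0.2, 8.6]
grip_width: 0.0154
[ 0.65740419 -0.08418433  0.16387531] [ 0.25152245  0.26307165 -0.02990212]
[[0.18, 1.09, 0], [0.29, 2.18, 0], [0.32, 3.29, 0], [0.28, 4.39, 0], [0.15, 5.49, 0], [-0.05, 6.57, 0], [-0.32, 7.64, 0], [-0.67, 8.68, 0]]
[[-0.42, 1.02, 0], [-0.91, 2.01, 0], [-1.47, 2.96, 0], [-2.09, 3.87, 0], [-2.78, 4.73, 0], [-3.52, 5.55, 0], [-4.32, 6.31, 0], [-5.17, 7.01, 0]]
[[-0.78, 0.57, 0], [-1.6, 1.08, 0], [-2.44, 1.55, 0], [-3.31, 1.96, 0], [-4.21, 2.32, 0], [-5.13, 2.62, 0], [-6.06, 2.87, 0], [-7.01, 3.06, 0]]
```

```bash
python3 -m crank '{"travel":[[0.18,1.09,0],[0.29,2.18,0],[0.32,3.29,0],[0.28,4.39,0],[0.15,5.49,0],[-0.05,6.57,0],[-0.32,7.64,0],[-0.67,8.68,0]],"rot":[[0,0,4],[0,0,8],[0,0,12],[0,0,16],[0,0,20],[0,0,24],[0,0,28],[0,0,32]]}'
```

```text
clock: 11.85
position: [0.6506, 0.0028, 0.1639]
tool_rot: [3.141, -0.001, 0.356]
force: [-2.2, -1.1, 7.9]
grip_width: 0.0153
```

```bash
python3 -m crank '{"travel":[[-0.42,1.02,0],[-0.91,2.01,0],[-1.47,2.96,0],[-2.09,3.87,0],[-2.78,4.73,0],[-3.52,5.55,0],[-4.32,6.31,0],[-5.17,7.01,0]],"rot":[[0,0,4],[0,0,8],[0,0,12],[0,0,16],[0,0,20],[0,0,24],[0,0,28],[0,0,32]]}'
```

```text
clock: 12.65
position: [0.5989, 0.0729, 0.1639]
tool_rot: [3.14, -0.001, 0.914]
force: [-1.4, -2.3, 7.5]
grip_width: 0.0152
```

```bash
python3 -m crank '{"travel":[[-0.78,0.57,0],[-1.6,1.08,0],[-2.44,1.55,0],[-3.31,1.96,0],[-4.21,2.32,0],[-5.13,2.62,0],[-6.06,2.87,0],[-7.01,3.06,0]],"rot":[[0,0,3.5],[0,0,7],[0,0,10.5],[0,0,14],[0,0,17.5],[0,0,21],[0,0,24.5],[0,0,28]]}'; python3 - <<'E'
from h import *
P=np.array([.5024,-.0525]); r=.158; f0=80.4
K=lambda f: P+r*np.array([np.cos(np.radians(f)),np.sin(np.radians(f))])
print([(K(f0+i)-K(f0)).dot(100).round(2).tolist() for i in (2,4,4.6,5,5.6)], K(85))
E
```

```text
clock: 13.45
position: [0.5288, 0.1035, 0.1638]
tool_rot: [3.14, -0.001, 1.403]
force: [0.4, -1.1, 8.8]
grip_width: 0.0154
[[-0.55, 0.08], [-1.09, 0.15], [-1.26, 0.16], [-1.37, 0.17], [-1.53, 0.18]] [0.51617061 0.10489876]
```

Last few degrees up to the hard stop, with slight overtravel while I watch the force.

```bash
python3 -m crank '{"travel":[[-0.3,0.04,0],[-0.6,0.09,0],[-0.9,0.13,0],[-1.2,0.16,0],[-1.4,0.17,0],[-1.4,0.17,0]],"rot":[[0,0,1.2],[0,0,2.4],[0,0,3.6],[0,0,4.6],[0,0,5],[0,0,5]]}'; python3 look.py w8
```

```text
clock: 14.05
position: [0.5159, 0.1051, 0.1639]
tool_rot: [3.138, -0.001, 1.487]
force: [6.1, -0.5, 3.6]
grip_width: 0.0149
[0.5159 0.1051 0.1639] [ 1.7978e+02 -5.0000e-02  8.5220e+01] [ 6.1 -0.5  3.6] 0.014910161431895738 14.05 0.005409449007239256
```

View pics/w8.png

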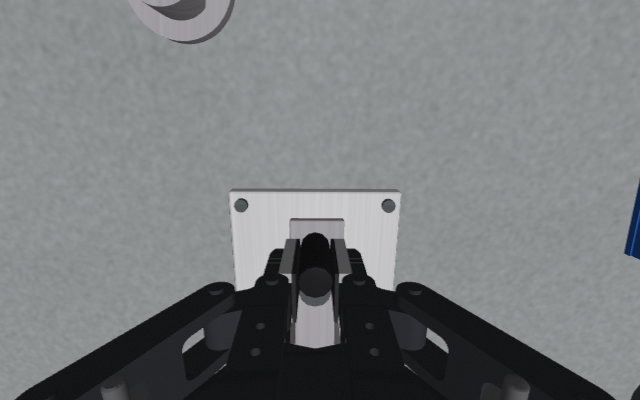

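```bash
python3 -m crank '{"travel":[[-0.1,0,0],[-0.2,0,0],[-0.2,0,0],[-0.2,0,0]],"rot":[[0,0,0],[0,0,0],[0,0,0],[0,0,0]]}'; python3 -c "
from h import *
o=bot.observe();print(o['position'],o['force'])"
```

```text
clock: 14.5
position: [0.5155, 0.1051, 0.1641]
tool_rot: [3.134, -0.001, 1.487]
force: [17.3, 0.4, -5.5]
grip_width: 0.0153
[0.51548234 0.1050853  0.16408766] [17.31979725  0.44426811 -5.47429794]
```

```bash
python3 -m crank '{"travel":[[0.1,0,0],[0.15,0,0],[0.15,0,0],[0.15,0,0],[0.15,0,0],[0.15,0,0]],"rot":[[0,0,0],[0,0,0],[0,0,0],[0,0,0],[0,0,0],[0,0,0]]}' 0.3; python3 -m crank '{"travel":[[0,0,1],[0,0,3],[0,0,6],[0,0,10],[0,0,14],[0,0,14],[0,0,14]],"rot":[[0,0,0],[0,0,0],[0,0,0],[0,0,0],[0,0,0],[0,0,0],[0,0,0]]}'
python3 -m crank '{"travel":[[0,-3,0],[0,-7,0],[0,-12,0],[0,-15,0],[0,-15,0],[0,-15,0]],"rot":[[0,0,0],[0,0,0],[0,0,0],[0,0,0],[0,0,0],[0,0,0]]}';python3 look.py w9
```

```text
clock: 15.1
position: [0.514, 0.105, 0.1629]
tool_rot: [-3.142, 0.0, 1.487]
force: [-0.7, 0.7, -0.5]
grip_width: 0.0552
clock: 15.8
position: [0.5141, 0.1051, 0.3042]
tool_rot: [3.14, -0.001, 1.487]
force: [0.1, -0.0, -0.4]
grip_width: 0.0554
clock: 16.4
position: [0.5136, -0.0453, 0.3023]
tool_rot: [-3.14, 0.0, 1.486]
force: [-0.5, 0.7, 0.1]
grip_width: 0.0556
[ 0.5136 -0.0453  0.3023] [-1.7992e+02  1.0000e-02  8.5140e+01] [-0.5  0.7  0.1] 0.05562834937092976 16.4 0.031797589184611924
```

View pics/w9.png

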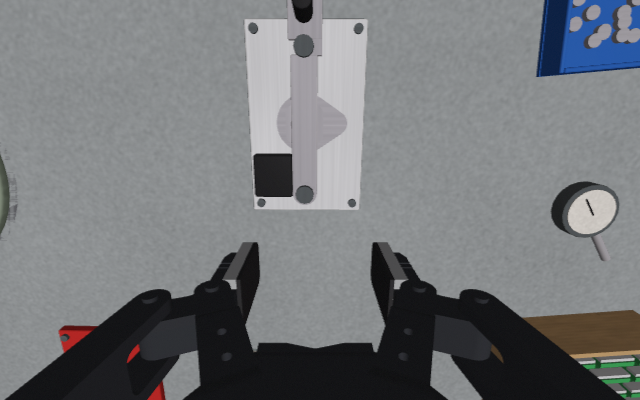

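```bash
python3 -m crank '{"travel":[[0,4,0],[0,7,0],[0,7,0],[0,7,0],[0,7,0]],"rot":[[0,0,0],[0,0,0],[0,0,0],[0,0,0],[0,0,0]]}';python3 look.py w10; python3 - <<'E'
from h import *
import pickle
m,s=pickle.load(open('w10.pkl','rb')); f=cv2.imread('pics/w10.png')
for n,X in (('piv',(.5024,-.0525,.0845)),('bolt2',(.5081+.066*np.sin(np.radians(5)),.0133+.066*np.cos(np.radians(5)),.0845)),('knob closed',(.5162,.1049,.117))): print(n,pj(m,X))
u,v=pj(m,(.5162,.1049,.1)).astype(int)
g=f[v-45:v+75,u-80:u+80]; cv2.imwrite('pics/w10b.png',cv2.resize(g,(800,600),interpolation=cv2.INTER_CUBIC)); print(u-80,v-45)
E
```

```text
clock: 16.95
position: [0.5139, 0.025, 0.3028]
tool_rot: [-3.141, 0.0, 1.488]
force: [0.2, 0.4, -0.4]
grip_width: 0.0552
[0.5139 0.025  0.3028] [-1.7998e+02  2.0000e-02  8.5240e+01] [ 0.2  0.4 -0.4] 0.055189466600718946 16.95 0.013834863793395042
piv [310.3713876  259.78358202]
bolt2 [310.29576295 129.63504881]
knob closed [309.7885289   98.68946609]
230 54
```

View pics/w10b.png

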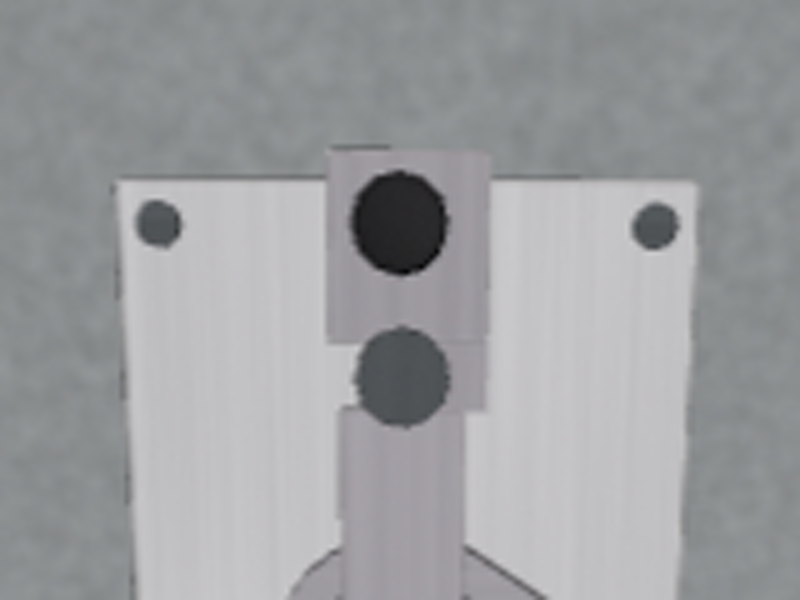

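The knob (crop 400,222) and the second bolt (403,377) both sit on the strap's line. The bolt is in the slot, and the knob's pixel (310,98) matches the predicted closed position (309.8,98.7). The gripper is clear, so I'll hand the job in.

```bash
python3 -c "
from workcell import bot
print(bot.job_done(), bot.observe()['clock'])"
```

```text
the job is handed in; nothing more can be done
the job is handed in; nothing more can be done
```

The cam is on the shaft and pushed home, the keeper strap is closed round the second bolt, and I handed the job in at about 17 s of the 53 s allowed.

- **Cam:** I gripped it by its hub flats and lowered it onto the white drive's shaft with the two flats aligned. It met the shoulder at about 28 N. After I let go, its outline in the wrist camera matched a cam sitting at shoulder height and turned to the drive's measured angle.
- **Keeper:** I held the knob and swung the strap about 97° round its pivot to the hard stop, where the force rose to 17 N without further movement. I then backed off slightly, let go and moved clear. The last picture shows the bolt in the slot, with the knob within a pixel of its predicted closed position.
- **Other objects:** I did not touch the spacer, jar or tools. I took no final overall picture to confirm their positions.

No check failed or disagreed. Measured positions varied by up to about 1 mm between readings, which the fit's clearance absorbed.

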